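Put the milliner's notions stand back in order

ROBOT

A 6-joint arm with a two-finger parallel gripper is mounted at the origin on the work surface. World frame = base frame: x ahead of the robot, y to its left, z up, the work surface at z = 0. Lengths are in mm, angles in rad, forces in N, time in s.
With the tool pointing down it reaches from about 275 to 1000 mm from the base axis. Payload 8.4 kg.
Tool frame: the origin (TCP) lies midway between the tips of the shut fingers; the grasp point (between the pads) lies 19 mm behind it; z points along the fingers, y is the line along which they close (so a half turn about z gives the same grasp; the last joint's range is limited). The gripper opens to 85 mm and grips with 20 to 120 N. Pads are 22 mm wide; open, the fingers measure 114 mm over their backs; the gripper's body (76 mm by 85 mm) begins 54 mm behind the grasp point. The pads swing forward as they close: fully open they stand 13 mm farther back than shut.
Start: joints at [-1.149, 0.353, 1.633, -0, 1.155, -0.002], TCP at [257.016, -569.711, 231.281] pointing down, gripper open.
Joint ranges: [-2.63, 2.63], [-0.92, 2.1], [0.06, 2.66], [-1.3, 4.44], [0, 2.69], [-3.02, 3.02]. Speed limits (rad/s): [2.22, 2.22, 2.79, 3.14, 3.14, 3.14].

INTERFACE

Orientations are given as [roll, pitch, yaw] about the fixed x, y, z axes, in that order (R = Rz(yaw) Ry(pitch) Rx(roll)).
In Python, from rig import r gives the robot as it stands.
- The arm moves only by the shell command python3 -m inch 'ROWS' [OPENING] [FORCE]. ROWS is JSON, a list that holds one entry, the list of rows, each a list of 6 numbers: the shift along the tool's x, y, z scaled (see below), then the turn, a rotation vector about the tool's x, y, z scaled (see below). In form: [[[tx, ty, tz, wx, wy, wz], ...]]. A call has 1 to 8 rows; each row is the pose to reach, as a shift and turn from the pose commanded when the call began, along the tool's axes at that moment, turning the shorter way round; what a row does not reach only later rows make up. The controller multiplies each number of a shift by 20 cm and each number of a turn by pi rad. A row lasts 1/12 s, in which the tool goes at most 41.7 mm and 7.16 degrees, less where a joint would pass 70% of its speed; a pose out of reach is approached as far as the arm can. A call with a number of a shift or a turn outside -1 to 1 is refused whole. A call with a gripper value outside its range is refused whole. OPENING is the gripper's target within -1 to 1 (fully open at 1, half-way at 0, shut at -1), set as the call begins (- or left out, the last holds). The fingers move at their own pace and stop on an object; FORCE is the grip in N (left out, the last holds). Time passes only in rows, so rows that repeat a pose let the fingers close. It gives the time, the measured TCP pose, the force, the opening and the grip force at its end, in the units of the state.
- r.sense(): the state, without advancing time (a new reading comes with each control period).
- r.grab_frame(name): name is "side" or "top" or "wrist"; returns the picture (400x640x3 uint8, red, green, blue); there is no depth.
- r.camera_info(name): a dict with "K" (3x3 intrinsics, pixels), "rvec" (rotation vector, rad) and "tvec" (3), from world to camera coordinates, as OpenCV has them; the wrist camera has in their place "mount" (4x4, takes a point from camera to tool coordinates, whose origin is the TCP and whose axes are the flange's). Camera axes: x right, y down, z forward; pixel columns grow to the right and rows downward; lengths in mm; the calibration is good to about 2 mm. A picture is of the moment at which its call begins: read the wrist's pose just before it. camera_info takes no time and is no camera call.
- r.sign_off(): hands the job in; it is judged then, once.
The state is a dict: "clock": time; "qpos": joint angles; "qvel": joint speeds; "joint_efforts": joint torques, N m; "eef_pos": TCP position; "tcp_rot": TCP orientation; "contact_force": force on the tool from outside, world axes, zero at the start; "wrist_torque": the same for the moment, N m; "opening": opening from 0.0 (shut) to 1.0 (fully open); "grasp_force": force on a finger pad.
Only numpy, scipy, OpenCV 4.12 (cv2) and the standard library are available. Lean on these libraries where they do the work, as an engineer would, in place of code of your own. Each camera call takes 0.05 s, during which the arm holds its last target. There are 200 camera calls.

TASK

Tidy the plywood notions stand: put all three cardboard button boxes in one row on the sloping front shelf, lids up, lying flat with a long side square against the front lip, and all four aluminium tins upright in one straight row on the level shelf behind. One box and one tin have been left on each other's shelf and one of each is out on the table. Leave everything else on the table where it is.

Things in the scene. Friction and masses are not known exactly. Their poses are not given: they have to be found in the camera images.
- stand: fixed plywood stand with two open-topped shelves and low end cheeks, 212 mm deep (its x), 328 mm wide (its y), 112 mm high; origin at table height, mid width, 125 mm behind its front edge and 87 mm before its back; its front faces its own -x. Its place and yaw vary.
- slope: sloping front shelf of the stand, 18 degrees, low at the front. Origin at mid width on the board's face, where it meets the lip's inner face, 34 mm above the table; x up the slope, y along the lip, z square to the board. Clear 112 mm up the slope to the riser, 310 mm between cheeks 12 mm high. Lip 10 mm high, 8 thick. Three boxes (276 mm) fill it. A box may not slide down it by itself.
- shelf: level shelf at the back of the stand, 100 mm above the table. Origin at the middle of its upper face; x towards the back, y along its width, z up. Clear 78 mm deep, 310 mm between cheeks 12 mm high; back ledge 12 mm high, 8 thick; no front ledge. Four tins side by side (248 mm) fill it, with no room for a box as well.
- box_row: plain brown cardboard button box with a lid, a rigid closed block 60 (its x) x 92 (its y) x 50 mm high (its z), 0.1-0.23 kg, the same either way round; origin at the centre of its underside. Starts in its proper place: on the sloping shelf against the lip, at its left or right end (about 100 mm from the middle), tilted with the slope.
- box_shelf: plain brown cardboard button box with a lid, a rigid closed block 60 (its x) x 92 (its y) x 50 mm high (its z), 0.1-0.23 kg, the same either way round; origin at the centre of its underside. Starts lying on the level shelf near its middle, between two tins (at least 10 mm clear at each end of the box).
- box_table: plain brown cardboard button box with a lid, a rigid closed block 60 (its x) x 92 (its y) x 50 mm high (its z), 0.1-0.23 kg, the same either way round; origin at the centre of its underside. Starts lying flat, lid up, on the table among the bystanders.
- tin_left: plain aluminium round tin with a screw lid, a closed cylinder 62 mm across and 75 mm high, 0.15-0.31 kg; origin at the centre of its underside, z towards the lid. Starts in place near the left (+y) end of the level shelf, about 110 mm from the middle.
- tin_right: plain aluminium round tin with a screw lid, a closed cylinder 62 mm across and 75 mm high, 0.15-0.31 kg; origin at the centre of its underside, z towards the lid. Starts in place near the right (-y) end of the level shelf, about 110 mm from the middle.
- tin_slope: plain aluminium round tin with a screw lid, a closed cylinder 62 mm across and 75 mm high, 0.15-0.31 kg; origin at the centre of its underside, z towards the lid. Starts standing on the sloping shelf against the lip, at the end away from the box there (about 100 mm from the middle), tilted with the slope.
- tin_table: plain aluminium round tin with a screw lid, a closed cylinder 62 mm across and 75 mm high, 0.15-0.31 kg; origin at the centre of its underside, z towards the lid. Starts upright on the table among the bystanders.
- pincushion: domed grey pincushion on a round wooden foot, 76 mm across, 62 mm high with its pins; origin under its centre. A bystander; leave it where it is.
- tape_case: square white tape-measure case 56 x 56 x 20 mm; origin under its centre. A bystander; leave it where it is.
- shears: fabric shears lying flat, 240 mm long, up to 100 mm wide and 12 mm high; points to its +x, pivot at its origin, bows about 85 mm behind it. A bystander; leave it where it is.
- pin_box: clear plastic pin box 70 x 50 x 24 mm; origin under its centre. A bystander; leave it where it is.
- seam_ripper: seam ripper 120 mm long and 10 mm thick, lying along its x; origin where the blade leaves the handle. A bystander; leave it where it is.
- clapper: wooden tailor's clapper (pressing block) 200 x 60 x 42 mm; origin under its centre. A bystander; leave it where it is.
Mind the look-alikes: they are no part of the job. What is shaped like the tin_table but red is not meant.

How it is judged:
By the outcome, as a careful person would: the job done as asked, in the order asked, and still so for the second after the job is handed in, with the robot touching nothing.
It also fails if it takes over 72 s, if anything falls off the work surface, if the arm or the gripper's body presses on something with over 40 N, if the wrist force passes 120 N, or if a joint passes its speed limit or range.

## Working session

There is one attempt and no reset: what is moved stays moved. The work goes in short steps, Python scripts to look and compute and a shell command to move; the robot and the scene stay as the last step left them, time stands still between calls to the robot, and variables do not carry over. Pictures are saved under pics/ and viewed, at most 10 in all, crops included, and the job is handed in when it is done.

```bash
ls; mkdir -p pics; python3 - <<'E'
from rig import r
import cv2,numpy as np
for n in("top","side"):
    f=r.grab_frame(n);cv2.imwrite(f"pics/{n}0.png",f[:,:,::-1])
    c=r.camera_info(n);print(n,{k:np.round(v,3).tolist() for k,v in c.items()})
print({k:np.round(v,3).tolist() for k,v in r.camera_info("wrist").items()})
print(r.sense())
E
```

```text
pics
top {'K': [[453.735, 0.0, 316.923], [0.0, 453.735, 202.718], [0.0, 0.0, 1.0]], 'rvec': [2.228, -2.171, 0.097], 'tvec': [-93.744, 526.041, 1328.761]}
side {'K': [[394.946, 0.0, 319.163], [0.0, 394.946, 202.915], [0.0, 0.0, 1.0]], 'rvec': [0.036, -2.739, 1.474], 'tvec': [511.613, 100.383, 1266.14]}
{'K': [[285.463, 0.0, 320.846], [0.0, 285.463, 200.158], [0.0, 0.0, 1.0]], 'mount': [[0.001, -0.944, -0.329, 85.399], [1.0, 0.001, -0.0, -1.856], [0.0, -0.329, 0.944, -141.99], [0.0, 0.0, 0.0, 1.0]]}
{'clock': 0.1, 'qpos': array([-1.14936520e+00,  3.53567098e-01,  1.63408096e+00,  2.56075546e-05,
        1.15519735e+00, -2.36778210e-03]), 'qvel': array([-0.00016763, -0.00119296, -0.00140402,  0.00174486,  0.00149128,
        0.00053796]), 'joint_efforts': array([ 1.37404320e-03, -6.06351614e+01, -3.42822039e+01,  4.55874749e-05,
        3.94728006e-03, -2.89328557e-05]), 'eef_pos': array([ 256.86273721, -569.29667915,  230.63504763]), 'tcp_rot': array([-3.14033995e+00, -2.63809222e-05,  4.23788542e-01]), 'contact_force': array([-0.60874262, -0.46496499, -0.1433641 ]), 'wrist_torque': array([ 0.01840051, -0.01717819, -0.00308468]), 'grasp_force': 0.0, 'opening': 1.0000258280399912}
```

View pics/top0.png

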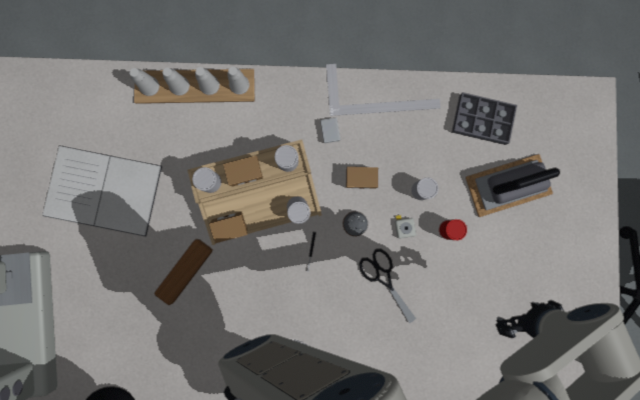

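View pics/side0.png

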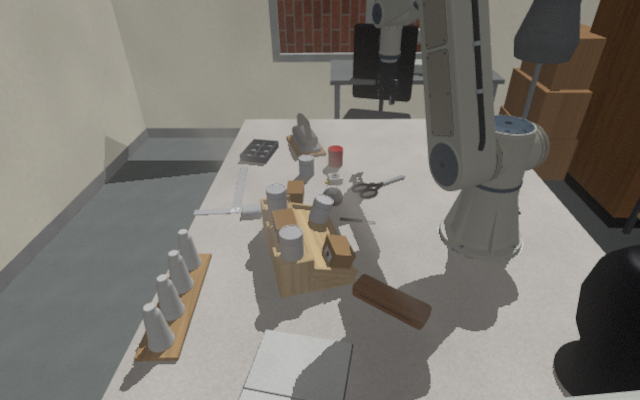

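Top view: candidates for tins are grey (206,180), (287,156), (299,211) and (427,188), which is on the table. The red one at (454,229) is the look-alike. Boxes are at (242,170) on the shelf, (228,226) on the slope and (362,177) on the table. The dark clapper at (183,271) and the grey block at (330,130) are not boxes.

```bash
python3 - <<'E'
import cv2
f=cv2.imread("pics/top0.png")
cv2.imwrite("pics/c1.png",cv2.resize(f[135:250,182:342],None,fx=5,fy=5,interpolation=cv2.INTER_CUBIC))
cv2.imwrite("pics/c2.png",cv2.resize(f[150:250,330:480],None,fx=5,fy=5,interpolation=cv2.INTER_CUBIC))
E
```

```text
(no output)
```

View pics/c1.png

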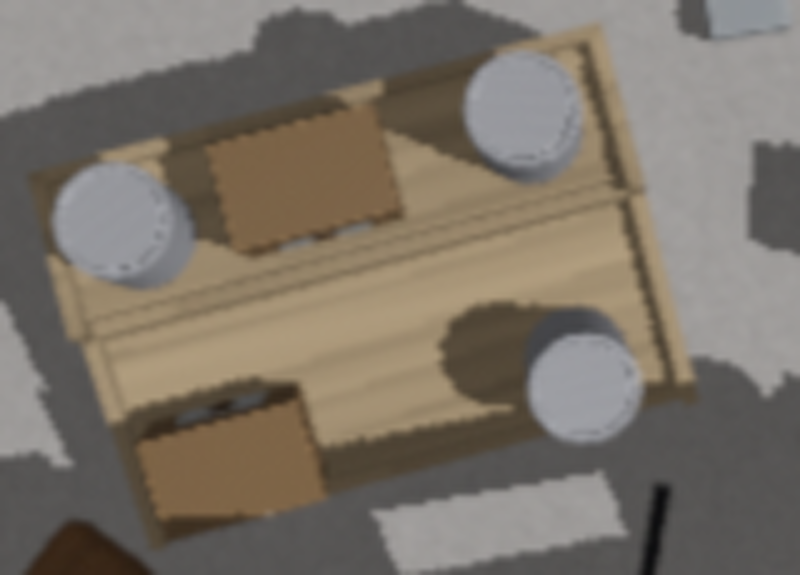

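View pics/c2.png

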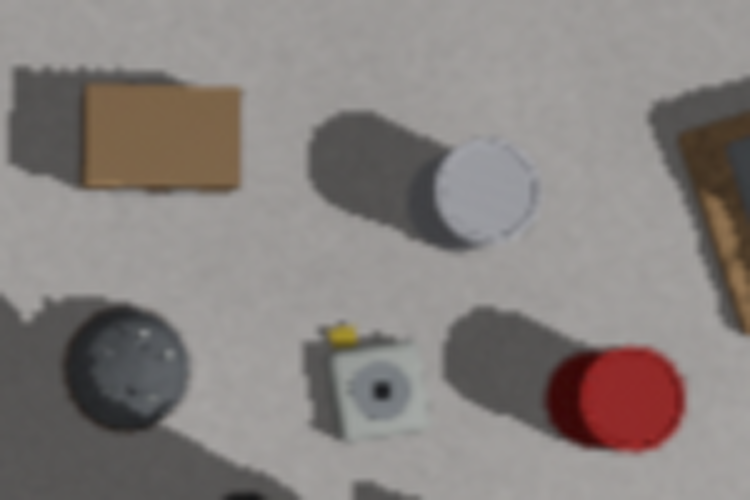

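The crops confirm the choice: grey table tin top at c2 (488,192), box_table top between (85,87) and (240,185), red can excluded. In c1 the shelf box sits between the two tins with clear gaps, and the free slope middle is visible.

```bash
cat > h.py <<'E'
from rig import r
import cv2,numpy as np
from scipy.spatial.transform import Rotation as R
def campose(n,s=None):
    c=r.camera_info(n);K=np.array(c["K"])
    if n=="wrist":
        s=s or r.sense();M=np.array(c["mount"]);T=np.eye(4);T[:3,:3]=R.from_euler("xyz",s["tcp_rot"]).as_matrix();T[:3,3]=s["eef_pos"]
        T=T@M;return K,T[:3,:3],T[:3,3]
    Rm=cv2.Rodrigues(np.array(c["rvec"]))[0];return K,Rm.T,-Rm.T@np.array(c["tvec"])
def px2w(cam,uv,z):
    K,Rw,o=cam;d=Rw@np.linalg.inv(K)@np.array([*uv,1.]);return o+d*(z-o[2])/d[2]
def w2px(cam,p):
    K,Rw,o=cam;q=K@(Rw.T@(np.asarray(p,float)-o));return q[:2]/q[2]
E
python3 - <<'E'
from h import *
c=campose("top")
def P(n,z,pts,off,s=5):
    w=np.array([px2w(c,(np.array(p)+.5)/s-.5+off,z) for p in pts]);print(n,np.round(w[:,:2],1).tolist(), 'mean',w.mean(0)[:2].round(1));return w
o=np.array([182,135])
P('tinL',175,[(113,222)],o);P('tinR',175,[(523,108)],o);P('tinS',105,[(585,387)],o)
def q(n,z,pts,off):
    w=P(n,z,pts,off);d=(w[1]-w[0]+w[2]-w[3]);print(' len',np.linalg.norm(d)/2,'wid',np.linalg.norm(w[3]-w[0]+w[2]-w[1])/2,'yaw of y',np.arctan2(-d[1],-d[0])-np.pi/2)
q('boxS',150,[(208,148),(375,103),(402,212),(240,252)],o)
q('boxR',92,[(135,440),(300,397),(325,495),(158,520)],o)
b=P('back',112,[(30,178),(600,22)],o);f=P('front',46,[(155,548),(692,400)],o);e=P('riser',100,[(85,335),(632,190)],o)
for w in(b,f,e):d=w[0]-w[1];print(np.linalg.norm(d),np.arctan2(d[1],d[0])-np.pi/2)
o=np.array([330,150])
P('tinT',75,[(488,192)],o);q('boxT',50,[(85,87),(240,87),(240,185),(85,185)],o)
P('others',30,[(128,368),(380,390),(632,398)],o)
E
```

```text
tinL [[572.4, 219.6]] mean [572.4 219.6]
tinR [[638.7, 7.3]] mean [638.7   7.3]
tinS [[495.5, -28.1]] mean [495.5 -28.1]
boxS [[616.4, 176.4], [643.3, 88.0], [584.8, 71.6], [560.9, 157.2]] mean [601.3 123.3]
 len 90.60573940145689 wid 59.679503046071034 yaw of y 0.2840897263733191
boxR [[460.1, 221.4], [486.4, 130.8], [432.2, 115.0], [416.0, 206.9]] mean [448.7 168.5]
 len 93.66310633480366 wid 51.38293657645338 yaw of y 0.22849022109817962
back [[602.4, 280.4], [698.7, -31.0]] mean [650.6 124.7]
front [[399.1, 217.3], [492.2, -89.3]] mean [445.6  64. ]
riser [[517.3, 249.5], [606.7, -51.3]] mean [562.   99.1]
325.95820117086004 0.29985384476869226
320.43512042468245 0.2947238813646387
313.8119534930249 0.2887478816863418
tinT [[575.2, -393.8]] mean [ 575.2 -393.8]
boxT [[632.9, -163.4], [635.5, -254.1], [577.9, -255.1], [575.5, -164.6]] mean [ 605.4 -209.3]
 len 90.62692171803563 wid 57.48101828588545 yaw of y 0.027895690805959772
others [[470.2, -193.9], [461.0, -342.9], [460.1, -492.5]] mean [ 463.8 -343.1]
```

```bash
cat >> h.py <<'E'
import json,os
S=json.load(open("stand.json")) if os.path.exists("stand.json") else dict(o=[567.2,99.4],yaw=.297)
Rs=R.from_euler("z",S["yaw"]).as_matrix();So=np.array([*S["o"],0.])
def st(p): return So+Rs@np.asarray(p,float)          # stand -> world
def inv(p): return Rs.T@(np.asarray(p,float)-So)
def down(yaw): return R.from_euler("xyz",[np.pi,0,yaw])
STD=down(S["yaw"]+np.pi/2)                             # tool xyz = stand y, x, -z
a=np.radians(18);SLR=Rs@np.array([[np.cos(a),0,-np.sin(a)],[0,1,0],[np.sin(a),0,np.cos(a)]])
SLO=st([-117,0,34])
def sl(p): return SLO+SLR@np.asarray(p,float)          # slope -> world
TIL=R.from_matrix(SLR@np.array([[0,1,0],[1,0,0],[0,0,-1]]))
def plan(targets,s=None):
    """targets: (world pos,Rotation); prints full row to each from present pose"""
    s=s or r.sense();R0=R.from_euler("xyz",s["tcp_rot"]);p0=np.array(s["eef_pos"])
    for p,Rt in targets:
        d=R0.inv().apply(np.asarray(p)-p0);w=(R0.inv()*Rt).as_rotvec()
        n=max(np.linalg.norm(d)/41.7,np.degrees(np.linalg.norm(w))/7.16)
        print((np.r_[d/200,w/np.pi]).round(3).tolist(),"rows>=%.1f"%n)
E
python3 - <<'E'
from h import *
t=st([40,13,260]);p0=r.sense()["eef_pos"]
print(t)
for f in(.25,.4,.7,1): plan([(p0+f*(t-p0),STD)])
E
```

```text
[601.64426264 123.53695861 260.        ]
[0.749, -0.612, -0.036, -0.0, -0.0, -0.46] rows>=11.6
[1.198, -0.98, -0.057, -0.0, -0.0, -0.46] rows>=11.6
[2.097, -1.714, -0.101, -0.0, -0.0, -0.46] rows>=13.0
[2.996, -2.449, -0.144, -0.0, -0.0, -0.46] rows>=18.6
```

```bash
python3 -m inch '[[[1,-0.82,-0.05,0,0,-0.278],[1,-0.82,-0.05,0,0,-0.278],[1,-0.82,-0.05,0,0,-0.278],[1,-0.82,-0.05,0,0,-0.278],[1,-0.82,-0.05,0,0,-0.278],[1,-0.82,-0.05,0,0,-0.278],[1,-0.82,-0.05,0,0,-0.278]]]' 1
python3 - <<'E'
from h import *
t=st([40,13,260]);p0=r.sense()["eef_pos"]
for f in(.4,.5,1): plan([(p0+f*(t-p0),STD)])
E
```

```text
clock: 0.68
eef_pos: [373.2, -333.2, 241.2]
tcp_rot: [-3.141, -0.002, 1.305]
contact_force: [-0.3, -1.3, 0.7]
opening: 1.002
grasp_force: 0.0
[1.001, 0.201, -0.035, 0.0, -0.001, -0.179] rows>=4.9
[1.252, 0.252, -0.044, 0.0, -0.001, -0.179] rows>=6.1
[2.504, 0.503, -0.089, 0.0, -0.001, -0.179] rows>=12.3
```

```bash
python3 -m inch '[[[1,0.2,-0.035,0,0,-0.179],[1,0.2,-0.035,0,0,-0.179],[1,0.2,-0.035,0,0,-0.179],[1,0.2,-0.035,0,0,-0.179],[1,0.2,-0.035,0,0,-0.179]]]' 1
python3 - <<'E'
from h import *
t=st([40,13,260]);plan([(t,STD)])
E
```

```text
clock: 1.1
eef_pos: [464.9, -154.0, 248.3]
tcp_rot: [3.142, -0.0, 1.867]
contact_force: [0.7, 0.4, 0.6]
opening: 0.998
grasp_force: 0.0
[1.128, 1.059, -0.058, 0.0, -0.0, -0.0] rows>=7.4
```

```bash
python3 -m inch '[[[1,0.94,-0.05,0,0,0],[1,0.94,-0.05,0,0,0],[1,0.94,-0.05,0,0,0],[1,0.94,-0.05,0,0,0],[1,0.94,-0.05,0,0,0],[1,0.94,-0.05,0,0,0],[1,0.94,-0.05,0,0,0],[1,0.94,-0.05,0,0,0]]]' 1
python3 - <<'E'
from h import *
s=r.sense();f=r.grab_frame("wrist");cv2.imwrite("pics/w1.png",f[:,:,::-1])
json.dump({k:np.array(s[k]).tolist() for k in("eef_pos","tcp_rot")},open("w1.json","w"));print(s["eef_pos"])
E
```

```text
clock: 1.77
eef_pos: [589.5, 93.4, 258.0]
tcp_rot: [3.14, -0.001, 1.863]
contact_force: [-0.5, -0.1, 0.6]
opening: 1.001
grasp_force: 0.0
[589.45528818  93.37206237 257.98568926]
```

View pics/w1.png

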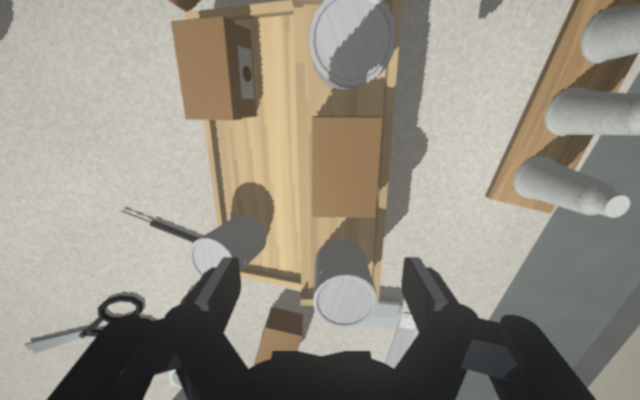

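Wrist view: shelf box top has corners (312,117), (382,117), (376,217) and (313,216). Tin tops are at (351,42), (345,291) and (222,255), and the row box top is at (173..232, 16..119). The gaps beside the shelf box are clear.

```bash
python3 - <<'E'
from h import *
s=json.load(open("w1.json"));c=campose("wrist",s)
def q(n,z,pts):
    w=np.array([inv(px2w(c,p,z)) for p in pts])[:,:2];print(n,w.round(1).tolist(),w.mean(0).round(1))
q('boxS',150,[(312,117),(382,117),(376,217),(313,216)])
q('tinL',175,[(351,42)]);q('tinR',175,[(345,291)]);q('tinS',115,[(222,255)])
q('rowfrontbot edge low z82',82,[(173,20),(185,119)]);q('rowback z100',100,[(228,16),(232,118)])
q('riser top',100,[(293,10),(301,270)])
q('lip top',43.5,[(213,130),(245,270)])
q('backcheek',112,[(400,5),(378,304)])
E
```

```text
boxS [[12.9, 61.9], [71.8, 61.6], [72.1, -29.4], [12.5, -28.1]] [42.3 16.5]
tinL [[41.7, 113.4]] [ 41.7 113.4]
tinR [[42.3, -93.8]] [ 42.3 -93.8]
tinS [[-92.1, -89.5]] [-92.1 -89.5]
rowfrontbot edge low z82 [[-122.3, 149.3], [-125.4, 57.0]] [-123.8  103.2]
rowback z100 [[-63.7, 148.0], [-69.5, 58.8]] [-66.6 103.4]
riser top [[-4.4, 152.4], [-4.5, -119.2]] [-4.5 16.6]
lip top [[-111.0, 41.9], [-90.0, -155.3]] [-100.5  -56.7]
backcheek [[89.1, 152.6], [89.2, -160.0]] [89.2 -3.7]
```

```bash
sed -i 's/SLO=st(\[-117/SLO=st([-107/' h.py; python3 - <<'E'
from h import *
plan([(st([41.3,15.3,z]),STD) for z in(250,190,111)])
E
```

```text
[0.147, 0.118, 0.038, -0.0, -0.0, -0.002] rows>=0.9
[0.147, 0.118, 0.338, -0.0, -0.0, -0.002] rows>=1.9
[0.147, 0.118, 0.733, -0.0, -0.0, -0.002] rows>=3.6
```

```bash
python3 -m inch '[[[0.147,0.118,0.1,0,0,-0.002],[0.147,0.118,0.3,0,0,-0.002],[0.147,0.118,0.5,0,0,-0.002],[0.147,0.118,0.65,0,0,-0.002],[0.147,0.118,0.733,0,0,-0.002],[0.147,0.118,0.733,0,0,-0.002]]]' 1
python3 -m inch '[[[0,0,0,0,0,0],[0,0,0,0,0,0],[0,0,0,0,0,0],[0,0,0,0,0,0],[0,0,0,0,0,0]]]' -1 30
```

```text
clock: 2.32
eef_pos: [598.4, 122.0, 107.3]
tcp_rot: [-3.134, -0.0, 1.865]
contact_force: [-0.7, 0.6, -0.2]
opening: 1.002
grasp_force: 0.0
clock: 2.73
eef_pos: [603.0, 123.8, 113.5]
tcp_rot: [3.139, 0.001, 1.866]
contact_force: [0.4, -2.2, 7.7]
opening: 0.7
grasp_force: 35.2
```

```bash
python3 - <<'E'
from h import *
print(inv(r.sense()["eef_pos"]))
plan([(st([41,15,170]),STD),(st([0,10,200]),STD),(sl([42,3,70]),TIL),(sl([42,3,25]),TIL),(sl([42,3,17]),TIL)])
E
```

```text
[ 41.40748765  12.81543371 113.53952764]
[0.011, -0.001, -0.282, 0.001, 0.0, -0.001] rows>=1.4
[-0.015, -0.206, -0.433, 0.001, 0.0, -0.001] rows>=2.3
[-0.05, -0.65, -0.002, -0.099, 0.0, -0.001] rows>=3.1
[-0.05, -0.581, 0.212, -0.099, 0.0, -0.001] rows>=3.0
[-0.05, -0.569, 0.25, -0.099, 0.0, -0.001] rows>=3.0
```

```bash
python3 -m inch '[[[0,0,-0.2,0,0,0],[0.0,-0.05,-0.33,0,0,0],[-0.02,-0.25,-0.35,-0.03,0,0],[-0.04,-0.45,-0.3,-0.07,0,0],[-0.06,-0.62,-0.1,-0.099,0,0],[-0.065,-0.62,0.07,-0.099,0,0],[-0.065,-0.585,0.2,-0.099,0,0],[-0.065,-0.585,0.2,-0.099,0,0]]]' -1 30
python3 - <<'E'
from h import *
s=r.sense();print(SLR.T@(s["eef_pos"]-SLO),s["contact_force"],s["opening"]);plan([(sl([42,0,14]),TIL)])
f=r.grab_frame("wrist");cv2.imwrite("pics/w2.png",f[:,:,::-1])
E
```

```text
clock: 3.4
eef_pos: [488.5, 76.5, 66.1]
tcp_rot: [2.841, -0.002, 1.865]
contact_force: [-1.0, 1.1, -0.5]
opening: 0.7
grasp_force: 34.9
[33.75569862  1.15121734 22.77193669] [-0.9644206   1.07350488 -0.54693248] 0.7000152877719401
[-0.006, 0.042, 0.043, -0.004, -0.0, -0.001] rows>=0.3
```

View pics/w2.png

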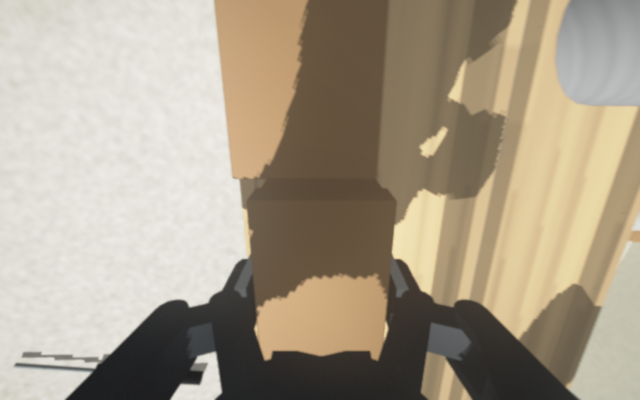

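Held box is tilted in line with the row box, about 10 mm uphill of it. Left edge at 248 against 233, with a small gap at row 180 to 195. Next: lower, then slide to the lip.

```bash
python3 -m inch '[[[0,0,0.03,0.001,0,0],[0,0,0.045,0.001,0,0],[0,0,0.045,0.001,0,0]]]' -1 30
python3 - <<'E'
from h import *
s=r.sense();print(SLR.T@(s["eef_pos"]-SLO),SLR.T@s["contact_force"])
E
```

```text
clock: 3.7
eef_pos: [498.7, 78.8, 64.9]
tcp_rot: [2.83, 0.001, 1.866]
contact_force: [-0.2, 0.1, -1.6]
opening: 0.697
grasp_force: 35.0
[43.31594921  0.35665599 18.42057131] [-0.65136866  0.11765307 -1.495212  ]
```

```bash
python3 -m inch '[[[0,0,0.015,0,0,0],[0,0,0.03,0,0,0],[0,0,0.03,0,0,0]]]' -1 30
python3 - <<'E'
from h import *
s=r.sense();print(SLR.T@(s["eef_pos"]-SLO),SLR.T@s["contact_force"])
E
```

```text
clock: 3.95
eef_pos: [499.6, 79.1, 59.5]
tcp_rot: [2.83, 0.0, 1.866]
contact_force: [-7.3, -1.2, 18.2]
opening: 0.701
grasp_force: 39.9
[42.53707545  0.41422704 12.98789616] [-1.36748518  0.97482654 19.58133411]
```

```bash
python3 -m inch '[[[0,-0.02,-0.004,0,0,0],[0,-0.04,-0.004,0,0,0],[0,-0.055,-0.004,0,0,0],[0,-0.055,-0.004,0,0,0]]]' -1 30
python3 - <<'E'
from h import *
s=r.sense();print(SLR.T@(s["eef_pos"]-SLO),SLR.T@s["contact_force"])
E
```

```text
clock: 4.28
eef_pos: [488.9, 75.7, 55.9]
tcp_rot: [2.831, 0.001, 1.866]
contact_force: [-3.2, -1.4, 11.1]
opening: 0.695
grasp_force: 39.1
[30.73982815  0.26332105 13.0095532 ] [ 0.08775372 -0.40030431 11.64854872]
```

```bash
python3 -m inch '[[[0,-0.012,0,0,0,0],[0,-0.02,0,0,0,0],[0,-0.02,0,0,0,0]]]' -1 30
python3 - <<'E'
from h import *
s=r.sense();print(SLR.T@(s["eef_pos"]-SLO),SLR.T@s["contact_force"])
E
python3 -m inch '[[[0,-0.012,0,0,0,0],[0,-0.02,0,0,0,0],[0,-0.02,0,0,0,0]]]' -1 30
python3 - <<'E'
from h import *
s=r.sense();print(SLR.T@(s["eef_pos"]-SLO),SLR.T@s["contact_force"])
E
```

```text
clock: 4.53
eef_pos: [485.9, 74.7, 54.8]
tcp_rot: [2.83, 0.001, 1.866]
contact_force: [0.3, -1.0, 9.3]
opening: 0.698
grasp_force: 38.9
[27.42605846  0.11786869 13.00751278] [ 2.88437795 -1.06999736  8.81076496]
clock: 4.78
eef_pos: [484.0, 73.9, 54.3]
tcp_rot: [2.827, 0.001, 1.865]
contact_force: [5.0, 4.5, 6.0]
opening: 0.693
grasp_force: 38.3
[25.28792882 -0.03992234 13.10650986] [7.68020978 2.86024362 3.76646113]
```

```bash
python3 -m inch '[[[0,-0.02,0,0,0,0],[0,-0.02,0,0,0,0],[0,-0.02,0,0,0,0]]]' -1 30
python3 - <<'E'
from h import *
s=r.sense();print(SLR.T@(s["eef_pos"]-SLO),SLR.T@s["contact_force"])
f=r.grab_frame("wrist");cv2.imwrite("pics/w3.png",f[:,:,::-1])
E
```

```text
clock: 5.03
eef_pos: [484.0, 73.3, 54.5]
tcp_rot: [2.82, 0.003, 1.865]
contact_force: [13.2, 9.4, 3.5]
opening: 0.702
grasp_force: 38.1
[25.14986089 -0.64671112 13.40864646] [15.70548159  5.16024585 -1.47293381]
```

View pics/w3.png

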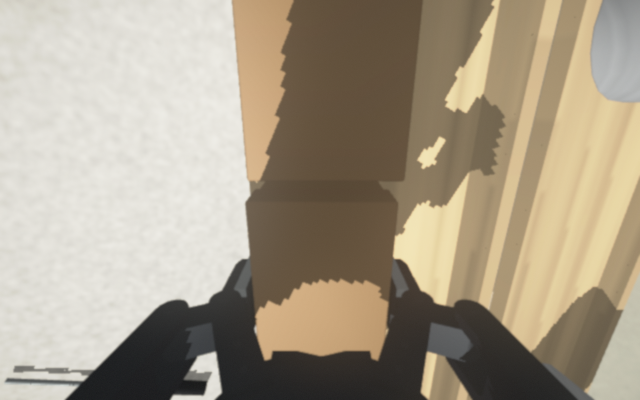

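Seated: the front edges of both boxes line up at column 247 and the lip reaction is 16 N. Now release and retreat.

```bash
python3 -m inch '[[[0,0.012,0,0,0,0],[0,0.012,0,0,0,0],[0,0.012,0,0,0,0],[0,0.012,-0.05,0,0,0],[0,0.012,-0.25,0,0,0],[0,0.012,-0.4,0,0,0],[0,0.012,-0.4,0,0,0]]]' 1
python3 - <<'E'
from h import *
c=campose("top");p=px2w(c,np.array([585.5,387.5])/5-.5+[182,135],sl([31,-100,75])[2]);print(SLR.T@(p-SLO))
s=r.sense();print(SLR.T@(s["eef_pos"]-SLO))
f=r.grab_frame("top");cv2.imwrite("pics/t2.png",cv2.resize(f[135:250,182:342],None,fx=5,fy=5,interpolation=2)[:,:,::-1])
plan([(sl([27,-100,z]),TIL) for z in(100,23)])
E
```

```text
clock: 5.67
eef_pos: [456.2, 65.7, 131.8]
tcp_rot: [2.83, 0.001, 1.866]
contact_force: [1.6, 0.3, 0.3]
opening: 0.998
grasp_force: 0.0
[  25.62543944 -101.00799845   76.74630058]
[21.64301957  0.24013256 95.81282927]
[-0.502, 0.029, -0.028, -0.001, 0.0, -0.001] rows>=2.4
[-0.501, 0.03, 0.357, -0.001, 0.0, -0.001] rows>=3.0
```

```bash
python3 -m inch '[[[-0.2,0.022,-0.02,0,0,0],[-0.4,0.022,-0.02,0,0,0],[-0.505,0.022,0,0,0,0],[-0.505,0.022,0.12,0,0,0],[-0.505,0.022,0.26,0,0,0],[-0.505,0.022,0.357,0,0,0],[-0.505,0.022,0.357,0,0,0]]]' 1
python3 -m inch '[[[0,0,0,0,0,0],[0,0,0,0,0,0],[0,0,0,0,0,0],[0,0,0,0,0,0]]]' -1 30
python3 - <<'E'
from h import *
s=r.sense();print(SLR.T@(s["eef_pos"]-SLO),SLR.T@s["contact_force"])
plan([(sl([30,-100,75]),TIL),(st([0,-70,200]),STD),(st([41,-35,190]),STD),(st([41,-35,130]),STD)])
E
```

```text
clock: 6.3
eef_pos: [507.8, -23.0, 57.1]
tcp_rot: [2.84, -0.003, 1.865]
contact_force: [-1.3, 0.4, -0.4]
opening: 1.001
grasp_force: 0.0
clock: 6.63
eef_pos: [511.3, -23.3, 63.0]
tcp_rot: [2.831, 0.002, 1.866]
contact_force: [4.0, 0.8, -1.8]
opening: 0.716
grasp_force: 32.4
[  25.72826735 -100.99991054   22.08602042] [ 3.29441091 -0.43553587 -2.99392023]
[0.004, 0.02, -0.265, -0.001, 0.001, -0.0] rows>=1.3
[0.155, 0.635, -0.516, 0.099, 0.001, -0.001] rows>=4.0
[0.33, 0.814, -0.406, 0.099, 0.001, -0.001] rows>=4.6
[0.331, 0.723, -0.12, 0.099, 0.001, -0.001] rows>=3.9
```

```bash
python3 -m inch '[[[0,0.01,-0.15,0,0,0],[0.02,0.05,-0.35,0,0,0],[0.12,0.25,-0.52,0.03,0,0],[0.22,0.45,-0.53,0.07,0,0],[0.32,0.65,-0.5,0.099,0,0],[0.33,0.8,-0.4,0.099,0,0],[0.33,0.77,-0.27,0.099,0,0],[0.33,0.735,-0.155,0.099,0,0]]]' -1 30
python3 -m inch '[[[0,0,0,0,0,0],[0,0,0,0,0,0]]]' -1 30
python3 - <<'E'
from h import *
s=r.sense();print(inv(s["eef_pos"]),s["contact_force"],s["opening"],inv(s["eef_pos"])*0)
plan([(st([41,-35,z]),STD) for z in(130,122)])
f=r.grab_frame("wrist");cv2.imwrite("pics/w4.png",f[:,:,::-1])
E
```

```text
clock: 7.3
eef_pos: [620.7, 80.8, 136.8]
tcp_rot: [3.138, 0.001, 1.868]
contact_force: [-0.3, -0.2, -3.5]
opening: 0.718
grasp_force: 39.5
clock: 7.47
eef_pos: [613.7, 77.7, 134.6]
tcp_rot: [-3.134, -0.0, 1.866]
contact_force: [0.2, -0.2, -1.7]
opening: 0.719
grasp_force: 39.4
[ 38.10863164 -34.37449697 134.56588054] [ 0.21961984 -0.21563021 -1.68157556] 0.7186134372805979 [ 0. -0.  0.]
[-0.003, 0.015, 0.023, -0.002, -0.0, -0.001] rows>=0.1
[-0.003, 0.015, 0.063, -0.002, -0.0, -0.001] rows>=0.3
```

View pics/w4.png

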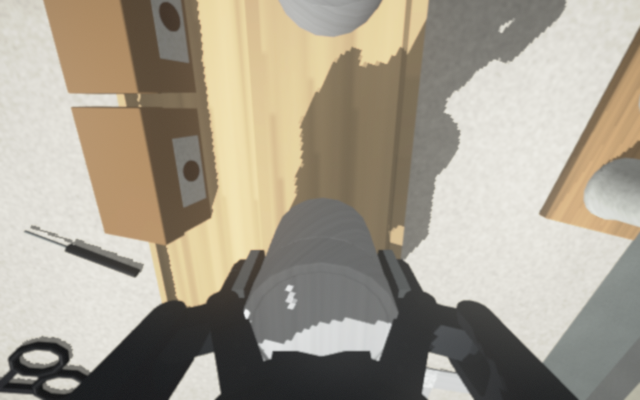

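The two slope boxes line up with a small gap at (105,100). The tin is held upright over the shelf at (315,290). Lowering.

```bash
python3 -m inch '[[[-0.003,0.012,0.04,0,0,0],[-0.003,0.012,0.07,0,0,0],[-0.003,0.012,0.07,0,0,0],[-0.003,0.012,0.07,0,0,0]]]' -1 30
python3 - <<'E'
from h import *
s=r.sense();print(inv(s["eef_pos"]),s["contact_force"],s["tcp_rot"])
E
```

```text
clock: 7.85
eef_pos: [618.1, 77.7, 121.8]
tcp_rot: [-3.138, -0.0, 1.865]
contact_force: [-0.5, 0.8, -2.5]
opening: 0.721
grasp_force: 39.5
[ 42.28457204 -35.61337808 121.76011465] [-0.54542731  0.75010811 -2.53781424] [-3.13832534e+00 -1.62849767e-06  1.86519234e+00]
```

```bash
python3 -m inch '[[[0,-0.005,0.01,0,0,0],[0,-0.005,0.015,0,0,0],[0,-0.005,0.015,0,0,0]]]' -1 30
python3 - <<'E'
from h import *
s=r.sense();print(inv(s["eef_pos"]),s["contact_force"],s["tcp_rot"])
E
```

```text
clock: 8.1
eef_pos: [618.3, 77.8, 120.5]
tcp_rot: [-3.141, 0.001, 1.866]
contact_force: [-2.3, -1.3, 9.9]
opening: 0.717
grasp_force: 39.1
[ 42.52203826 -35.64955219 120.52789301] [-2.25518005 -1.25070058  9.89066537] [-3.14070033e+00  5.32115006e-04  1.86569347e+00]
```

```bash
python3 -m inch '[[[0,0,0,0,0,0],[0,0,0,0,0,0],[0,0,0,0,0,0],[0,0,-0.1,0,0,0],[0,0,-0.3,0,0,0],[0,0,-0.5,0,0,0],[-0.18,0,-0.53,0,0,0],[-0.38,0,-0.53,0,0,0]]]' 1
python3 - <<'E'
from h import *
plan([([606.5,-208,z],down(1.599)) for z in(200,100,13)])
E
```

```text
clock: 8.77
eef_pos: [641.9, 6.3, 228.8]
tcp_rot: [3.138, 0.001, 1.869]
contact_force: [0.3, -0.6, -0.9]
opening: 0.998
grasp_force: 0.0
[-0.972, -0.485, 0.144, 0.001, 0.0, 0.086] rows>=5.3
[-0.971, -0.486, 0.644, 0.001, 0.0, 0.086] rows>=6.1
[-0.971, -0.488, 1.079, 0.001, 0.0, 0.086] rows>=7.3
```

```bash
python3 -m inch '[[[-0.2,-0.1,0,0,0,0.02],[-0.4,-0.2,0.03,0,0,0.05],[-0.6,-0.3,0.06,0,0,0.086],[-0.8,-0.4,0.1,0,0,0.086],[-0.971,-0.487,0.2,0,0,0.086],[-0.971,-0.487,0.4,0,0,0.086],[-0.971,-0.487,0.55,0,0,0.086],[-0.971,-0.487,0.55,0,0,0.086]]]' 1
python3 - <<'E'
from h import *
s=r.sense();f=r.grab_frame("wrist");cv2.imwrite("pics/w5.png",f[:,:,::-1]);c=campose("wrist",s)
h=cv2.cvtColor(f,cv2.COLOR_RGB2HSV);m=((h[...,0]>7)&(h[...,0]<17)&(h[...,1]>90)&(h[...,2]>60)).astype(np.uint8)
for k in cv2.findContours(m,0,2)[0]:
    if cv2.contourArea(k)>1500:
        b=cv2.boxPoints(cv2.minAreaRect(k));print(b.round().tolist());print([px2w(c,p,50)[:2].round(1).tolist() for p in b])
plan([([606.5,-208,z],down(1.599)) for z in(100,12)])
E
```

```text
clock: 9.43
eef_pos: [597.9, -209.0, 108.1]
tcp_rot: [-3.129, -0.003, 1.593]
contact_force: [-2.0, 0.4, -1.0]
opening: 1.0
grasp_force: 0.0
[[296.0, 161.0], [377.0, 161.0], [377.0, 270.0], [296.0, 270.0]]
[[578.3, -162.8], [635.6, -161.3], [643.3, -250.1], [577.8, -252.2]]
[0.002, 0.035, 0.057, -0.003, -0.001, -0.001] rows>=0.3
[0.001, 0.039, 0.497, -0.003, -0.001, -0.001] rows>=2.4
```

```bash
python3 -m inch '[[[0,0,0,0,0,0],[0,0,0,0,0,0],[0,0,0,0,0,0]]]' 1
python3 - <<'E'
from h import *
plan([([606.5,-207.5,12],down(1.599))])
E
```

```text
clock: 9.73
eef_pos: [604.5, -208.8, 117.4]
tcp_rot: [3.141, 0.002, 1.597]
contact_force: [0.4, 0.2, 0.8]
opening: 1.001
grasp_force: 0.0
[0.007, 0.01, 0.527, 0.0, 0.001, -0.001] rows>=2.5
```

```bash
python3 -m inch '[[[0.007,0.01,0.18,0,0,0],[0.007,0.01,0.36,0,0,0],[0.007,0.01,0.49,0,0,0],[0.007,0.01,0.527,0,0,0],[0.007,0.01,0.527,0,0,0],[0.007,0.01,0.527,0,0,0]]]' 1
python3 -m inch '[[[0,0,0,0,0,0],[0,0,0,0,0,0],[0,0,0,0,0,0],[0,0,0,0,0,0],[0,0,0,0,0,0]]]' -1 30
python3 - <<'E'
from h import *
plan([([606.5,-207.5,200],STD),(sl([40,-97,80]),TIL)])
E
```

```text
clock: 10.23
eef_pos: [605.6, -207.7, 11.1]
tcp_rot: [-3.14, 0.002, 1.596]
contact_force: [0.1, -0.1, 0.6]
opening: 1.005
grasp_force: 0.0
clock: 10.65
eef_pos: [606.0, -208.2, 11.7]
tcp_rot: [3.141, 0.002, 1.596]
contact_force: [-0.2, 0.0, 5.9]
opening: 0.698
grasp_force: 32.3
[0.001, 0.003, -0.941, 0.0, 0.001, -0.087] rows>=4.5
[0.948, -0.476, -0.556, -0.099, 0.014, -0.086] rows>=5.7
```

```bash
python3 -m inch '[[[0,0,-0.2,0,0,0],[0,0,-0.4,0,0,0],[0.1,-0.08,-0.6,0,0,-0.03],[0.3,-0.2,-0.75,-0.03,0.005,-0.06],[0.5,-0.3,-0.75,-0.06,0.01,-0.086],[0.7,-0.4,-0.7,-0.099,0.014,-0.086],[0.88,-0.476,-0.6,-0.099,0.014,-0.086],[0.948,-0.476,-0.556,-0.099,0.014,-0.086]]]' -1 30
python3 -m inch '[[[0,0,0,0,0,0],[0,0,0,0,0,0],[0,0,0,0,0,0]]]' -1 30
python3 - <<'E'
from h import *
s=r.sense();print(SLR.T@(s["eef_pos"]-SLO),SLR.T@s["contact_force"])
f=r.grab_frame("wrist");cv2.imwrite("pics/w6.png",f[:,:,::-1])
plan([(sl([38,-97,z]),TIL) for z in(40,18,12)])
E
```

```text
clock: 11.32
eef_pos: [501.4, -19.7, 121.9]
tcp_rot: [2.829, -0.001, 1.866]
contact_force: [0.5, 1.4, -3.0]
opening: 0.698
grasp_force: 35.0
clock: 11.57
eef_pos: [505.9, -20.4, 121.9]
tcp_rot: [2.83, -0.0, 1.869]
contact_force: [-0.6, -0.1, -1.4]
opening: 0.697
grasp_force: 34.8
[ 39.86840504 -96.66115556  79.46969438] [-0.95890424  0.11259803 -1.19657562]
[0.001, -0.01, 0.197, -0.001, -0.0, 0.0] rows>=0.9
[0.001, -0.01, 0.307, -0.001, -0.0, 0.0] rows>=1.5
[0.001, -0.01, 0.337, -0.001, -0.0, 0.0] rows>=1.6
```

View pics/w6.png

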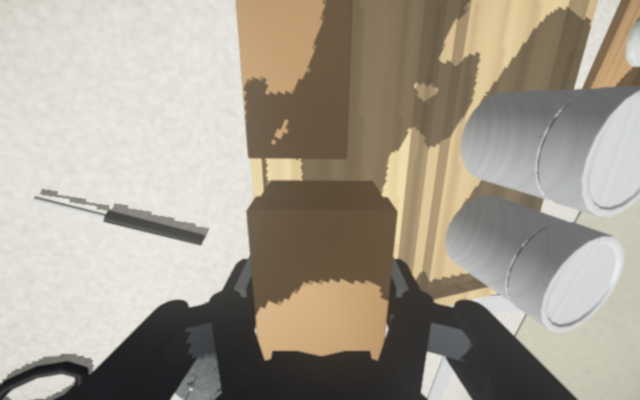

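The middle box's near edge is at row 158 and the held box's far edge at row 211. By calculation that leaves an 8 mm gap once the held box is down, and the slot is clear. Lowering.

```bash
python3 -m inch '[[[0.001,-0.01,0.15,0,0,0],[0.001,-0.01,0.27,0,0,0],[0.001,-0.01,0.325,0,0,0],[0.001,-0.01,0.345,0,0,0],[0.001,-0.01,0.345,0,0,0],[0.001,-0.01,0.345,0,0,0]]]' -1 30
python3 - <<'E'
from h import *
s=r.sense();print(SLR.T@(s["eef_pos"]-SLO),SLR.T@s["contact_force"])
E
```

```text
clock: 12.12
eef_pos: [524.5, -15.8, 54.9]
tcp_rot: [2.83, -0.001, 1.866]
contact_force: [0.3, 0.8, -1.7]
opening: 0.697
grasp_force: 40.0
[ 37.36486916 -97.72084052   9.87685921] [ 1.77449373e-03  6.51628017e-01 -1.82223865e+00]
```

```bash
python3 -m inch '[[[0,0,0.01,0,0,0],[0,0,0.015,0,0,0],[0,0,0.015,0,0,0]]]' -1 30
python3 - <<'E'
from h import *
s=r.sense();print(SLR.T@(s["eef_pos"]-SLO),SLR.T@s["contact_force"])
E
```

```text
clock: 12.37
eef_pos: [525.0, -15.5, 53.6]
tcp_rot: [2.829, -0.0, 1.867]
contact_force: [-16.2, -7.0, 32.4]
opening: 0.695
grasp_force: 44.0
[ 37.49950104 -97.56464842   8.45841773] [-6.63856056 -1.9388079  36.23536   ]
```

```bash
python3 -m inch '[[[0,-0.02,-0.01,0,0,0],[0,-0.04,-0.01,0,0,0],[0,-0.06,-0.01,0,0,0],[0,-0.07,-0.01,0,0,0],[0,-0.07,-0.01,0,0,0]]]' -1 30
python3 - <<'E'
from h import *
s=r.sense();print(SLR.T@(s["eef_pos"]-SLO),SLR.T@s["contact_force"])
E
python3 -m inch '[[[0,-0.01,0,0,0,0],[0,-0.01,0,0,0,0],[0,-0.01,0,0,0,0]]]' -1 30
python3 - <<'E'
from h import *
s=r.sense();print(SLR.T@(s["eef_pos"]-SLO),SLR.T@s["contact_force"])
E
```

```text
clock: 12.78
eef_pos: [513.3, -18.9, 50.3]
tcp_rot: [2.827, 0.001, 1.867]
contact_force: [5.9, 2.9, 2.2]
opening: 0.7
grasp_force: 40.5
[ 24.88213755 -97.33422665   9.0808868 ] [6.84757429 1.06077505 0.078206  ]
clock: 13.03
eef_pos: [513.3, -19.3, 50.5]
tcp_rot: [2.825, 0.002, 1.867]
contact_force: [10.8, 7.7, 2.1]
opening: 0.701
grasp_force: 40.3
[ 24.81707627 -97.76356715   9.25784155] [12.61560924  4.24355368 -1.9140359 ]
```

```bash
python3 -m inch '[[[0,0.008,0.005,0,0,0],[0,0.008,0.005,0,0,0]]]' -1 30
python3 -m inch '[[[0,0.002,0,0,0,0],[0,0.002,0,0,0,0],[0,0.002,0,0,0,0],[0,0.002,-0.06,0,0,0],[0,0.002,-0.25,0,0,0],[0,0.002,-0.42,0,0,0],[-0.1,0.002,-0.55,0.05,0,0],[-0.3,0.002,-0.55,0.099,0,0]]]' 1
python3 - <<'E'
from h import *
plan([([576.5,-392.5,z],down(1.6)) for z in(150,)])
E
```

```text
clock: 13.2
eef_pos: [513.7, -19.1, 49.7]
tcp_rot: [2.826, 0.001, 1.867]
contact_force: [4.2, 0.4, 10.4]
opening: 0.701
grasp_force: 41.3
clock: 13.87
eef_pos: [492.6, -83.3, 156.5]
tcp_rot: [3.068, -0.0, 1.868]
contact_force: [3.3, 0.5, 0.2]
opening: 1.0
grasp_force: 0.0
[-1.601, -0.054, 0.028, 0.023, -0.003, 0.085] rows>=7.7
```

```bash
python3 -m inch '[[[-0.2,0,0,0.015,0,0.03],[-0.4,0,0,0.015,0,0.06],[-0.6,-0.01,0,0.015,0,0.085],[-0.8,-0.02,0,0.015,0,0.085],[-1,-0.03,0,0.015,0,0.085],[-1,-0.03,0,0.015,0,0.085],[-1,-0.03,0,0.015,0,0.085]]]' 1
python3 - <<'E'
from h import *
plan([([576.5,-392.5,z],down(1.6)) for z in(150,22)])
E
```

```text
clock: 14.45
eef_pos: [548.7, -278.4, 150.9]
tcp_rot: [3.115, -0.017, 1.599]
contact_force: [0.2, 0.7, -0.6]
opening: 1.001
grasp_force: 0.0
[-0.574, 0.123, -0.002, 0.009, -0.005, -0.0] rows>=2.8
[-0.585, 0.106, 0.638, 0.009, -0.005, -0.0] rows>=4.2
```

```bash
python3 -m inch '[[[-0.2,0.05,0,0.009,-0.005,0],[-0.4,0.1,0,0.009,-0.005,0],[-0.574,0.123,0,0.009,-0.005,0],[-0.574,0.123,0,0.009,-0.005,0],[-0.574,0.123,0,0.009,-0.005,0]]]' 1
python3 - <<'E'
from h import *
s=r.sense();f=r.grab_frame("wrist");cv2.imwrite("pics/w7.png",f[:,:,::-1]);c=campose("wrist",s)
u=w2px(c,[576.5,-392.5,75]);print(u)
plan([([576.5,-392.5,z],down(1.6)) for z in(22,)])
E
```

```text
clock: 14.87
eef_pos: [576.6, -390.5, 149.7]
tcp_rot: [-3.14, -0.002, 1.601]
contact_force: [-0.0, 1.3, 0.5]
opening: 0.998
grasp_force: 0.0
[320.91991852 215.87684085]
[-0.018, 0.001, 0.639, -0.001, -0.001, 0.001] rows>=3.1
```

View pics/w7.png

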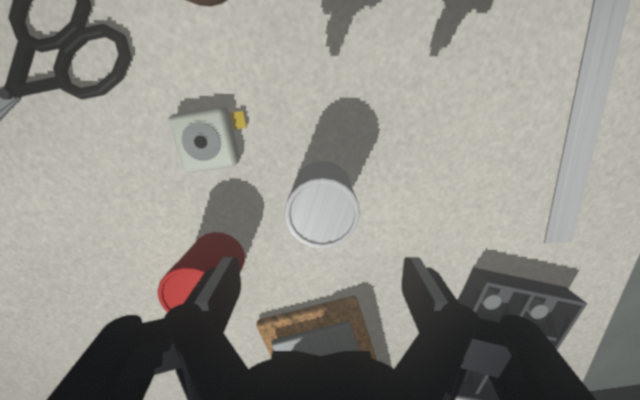

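The grey tin top is at (322,211), as predicted, and the red can at (180,290) is left of the fingers. Descending.

```bash
python3 -m inch '[[[-0.004,0,0.2,0,0,0],[-0.004,0,0.4,0,0,0],[-0.004,0,0.57,0,0,0],[-0.004,0,0.64,0,0,0],[-0.004,0,0.64,0,0,0]]]' 1
python3 -m inch '[[[0,0,0,0,0,0],[0,0,0,0,0,0],[0,0,0,0,0,0],[0,0,0,0,0,0],[0,0,0,0,0,0]]]' -1 30
python3 - <<'E'
from h import *
s=r.sense();c=campose("top")
plan([(st([41.5,39,220]),STD)])
f=r.grab_frame("top");cv2.imwrite("pics/t3.png",f[:,:,::-1])
E
```

```text
clock: 15.33
eef_pos: [574.5, -387.7, 18.9]
tcp_rot: [-3.135, -0.006, 1.603]
contact_force: [-0.4, 0.9, -1.8]
opening: 1.002
grasp_force: 0.0
clock: 15.75
eef_pos: [578.6, -391.8, 25.3]
tcp_rot: [3.139, 0.001, 1.602]
contact_force: [0.4, 2.9, 7.8]
opening: 0.717
grasp_force: 34.0
[2.698, 0.171, -0.976, 0.001, 0.0, -0.085] rows>=13.8
```

```bash
python3 -m inch '[[[0,0,-0.2,0,0,0],[0,0,-0.4,0,0,0],[0.1,0,-0.58,0,0,-0.02],[0.28,0.02,-0.7,0,0,-0.05],[0.46,0.05,-0.8,0,0,-0.085],[0.64,0.07,-0.9,0,0,-0.085],[0.82,0.07,-0.98,0,0,-0.085],[1,0.07,-0.98,0,0,-0.085]]]' -1 30
python3 - <<'E'
from h import *
f=cv2.imread("pics/t3.png");c=campose("top");g=cv2.cvtColor(f[135:250,182:342],cv2.COLOR_BGR2GRAY);g=cv2.resize(g,None,fx=5,fy=5,interpolation=2)
for u,v,rad in cv2.HoughCircles(g,cv2.HOUGH_GRADIENT,1.5,150,param1=80,param2=25,minRadius=48,maxRadius=66)[0]:
    w=px2w(c,((u+.5)/5-.5+182,(v+.5)/5-.5+135),175);print(u,v,rad,inv(w).round(1))
h=cv2.cvtColor(f,cv2.COLOR_BGR2HSV)[135:250,182:342]
plan([(st([41.5,39,220]),STD)])
E
```

```text
clock: 16.47
eef_pos: [586.6, -189.9, 223.6]
tcp_rot: [3.136, 0.003, 1.869]
contact_force: [0.8, 1.0, -2.1]
opening: 0.718
grasp_force: 35.5
390.75 146.25 59.85 [ 40.2 -36.6 175. ]
113.25 224.25 61.65 [ 38.9 113.6 175. ]
[1.606, 0.539, 0.016, 0.002, 0.001, 0.0] rows>=8.1
```

```bash
python3 -m inch '[[[0.2,0.067,0.016,0,0,0],[0.4,0.134,0.016,0,0,0],[0.6,0.2,0.016,0,0,0],[0.8,0.268,0.016,0,0,0],[1,0.335,0.016,0,0,0]]]' -1 30
python3 -m inch '[[[0.2,0.067,0,0,0,0],[0.4,0.134,0,0,0,0],[0.5,0.18,0,0,0,0],[0.5,0.18,0,0,0,0],[0.5,0.18,0,0,0,0]]]' -1 30
python3 - <<'E'
from h import *
plan([(st([42,37.5,z]),STD) for z in(130,125)])
E
```

```text
clock: 16.88
eef_pos: [589.7, 19.1, 216.7]
tcp_rot: [3.141, -0.001, 1.869]
contact_force: [1.7, -0.2, -2.7]
opening: 0.718
grasp_force: 35.5
clock: 17.3
eef_pos: [594.9, 124.8, 216.4]
tcp_rot: [3.141, -0.001, 1.872]
contact_force: [-1.1, -0.7, -1.9]
opening: 0.718
grasp_force: 35.5
[0.106, 0.041, 0.432, 0.0, -0.0, 0.001] rows>=2.1
[0.106, 0.041, 0.457, 0.0, -0.0, 0.001] rows>=2.3
```

```bash
python3 -m inch '[[[0.106,0.041,0.05,0,0,0],[0.106,0.041,0.2,0,0,0],[0.106,0.041,0.33,0,0,0],[0.106,0.041,0.42,0,0,0],[0.106,0.041,0.445,0,0,0],[0.106,0.041,0.445,0,0,0]]]' -1 30
python3 - <<'E'
from h import *
s=r.sense();print(inv(s["eef_pos"]),s["contact_force"])
E
```

```text
clock: 17.8
eef_pos: [595.7, 144.7, 126.5]
tcp_rot: [-3.139, -0.001, 1.868]
contact_force: [0.1, 1.1, -2.5]
opening: 0.713
grasp_force: 35.7
[ 40.53721419  34.92447063 126.49499996] [ 0.12209084  1.12616777 -2.51063839]
```

```bash
python3 -m inch '[[[0.01,0.004,0.01,0,0,0],[0.01,0.004,0.016,0,0,0],[0.01,0.004,0.016,0,0,0]]]' -1 30
python3 - <<'E'
from h import *
s=r.sense();print(inv(s["eef_pos"]),s["contact_force"])
E
```

```text
clock: 18.05
eef_pos: [597.6, 147.7, 125.2]
tcp_rot: [3.14, -0.0, 1.869]
contact_force: [-2.3, -2.1, 4.9]
opening: 0.718
grasp_force: 36.0
[ 43.19611302  37.33902957 125.17027882] [-2.28266496 -2.0792768   4.94738967]
```

```bash
python3 -m inch '[[[0,-0.004,0.003,0,0,0],[0,-0.004,0.003,0,0,0],[0,-0.004,0.003,0,0,0],[0,-0.004,0.003,0,0,0],[0,-0.004,-0.1,0,0,0],[0,-0.004,-0.3,0,0,0],[0,-0.004,-0.5,0,0,0],[0,-0.004,-0.6,0,0,0]]]' 1
python3 -m inch '[[[-0.2,-0.1,0,0,0,0],[-0.4,-0.2,0,0,0,0],[-0.6,-0.3,0,0,0,0],[-0.8,-0.4,0,0,0,0],[-1,-0.5,0,0,0,0],[-1,-0.5,0,0,0,0],[-1,-0.5,0,0,0,0]]]' 1
python3 -m inch '[[[-0.2,-0.1,0,0,0,0],[-0.4,-0.2,0,0,0,0],[-0.6,-0.3,0,0,0,0],[-0.8,-0.4,0,0,0,0],[-1,-0.5,0,0,0,0],[-1,-0.5,0,0,0,0],[-1,-0.5,0,0,0,0]]]' 1
python3 - <<'E'
from h import *
fr=r.grab_frame("top");cv2.imwrite("pics/t4.png",fr[:,:,::-1]);c=campose("top")
f=cv2.resize(fr[135:250,182:342],None,fx=5,fy=5,interpolation=2)
W=lambda u,v,z:px2w(c,((u+.5)/5-.5+182,(v+.5)/5-.5+135),z)
g=cv2.cvtColor(f,cv2.COLOR_RGB2GRAY)
for p2 in (18,):
  for u,v,rad in cv2.HoughCircles(g,cv2.HOUGH_GRADIENT,1.5,110,param1=80,param2=p2,minRadius=50,maxRadius=64)[0]: print(u,v,rad,inv(W(u,v,175)).round(1))
h=cv2.cvtColor(f,cv2.COLOR_RGB2HSV);print(h[450,230],h[350,300])
m=((h[...,0]>8)&(h[...,0]<15)&(h[...,1]>105)&(h[...,2]>50)).astype(np.uint8)
for k in cv2.findContours(m,0,2)[0]:
    if cv2.contourArea(k)>3000:
        b=cv2.minAreaRect(k);w=np.array([inv(W(*p,91)) for p in cv2.boxPoints(b)]);print(np.round(b[1],0),b[2],w[:,:2].round(0).tolist(),w.mean(0).round(1))
s0=cv2.imread("pics/top0.png").astype(int);d=np.abs(s0-fr[:,:,::-1].astype(int)).max(2)
for n,(x,y,w,hh) in dict(pin=(340,208,32,30),tape=(394,214,22,24),red=(440,218,30,24),shears=(358,246,58,78),rip=(306,230,12,28),clap=(152,236,62,70),pbox=(318,116,22,28)).items(): print(n,d[y:y+hh,x:x+w].mean().round(1),end=' ')
E
```

```text
clock: 18.72
eef_pos: [597.8, 148.3, 248.3]
tcp_rot: [3.137, -0.001, 1.869]
contact_force: [1.6, 0.6, 0.7]
opening: 0.996
grasp_force: 0.0
clock: 19.3
eef_pos: [558.7, -76.0, 243.7]
tcp_rot: [-3.141, 0.0, 1.866]
contact_force: [0.9, 1.3, 0.0]
opening: 0.998
grasp_force: 0.0
clock: 19.88
eef_pos: [522.4, -295.8, 243.2]
tcp_rot: [-3.141, -0.0, 1.866]
contact_force: [-0.6, 0.8, -0.5]
opening: 1.001
grasp_force: 0.0
356.25 327.75 57.95 [-47.3   5.6 175. ]
[ 16 110 128] [ 18  72 173]
[ 51. 118.] 90.0 [[-95.0, 217.0], [-113.0, 154.0], [-140.0, 161.0], [-123.0, 224.0]] [-117.7  188.9   91. ]
pin 11.7 tape 30.2 red 52.1 shears 44.9 rip 52.0 clap 46.5 pbox 2.2
```

```bash
cat > chk.py <<'E'
from h import *
c=campose("top");f0=cv2.imread("pics/t4.png")[135:250,182:342]
f=cv2.resize(f0,None,fx=5,fy=5,interpolation=2)
W=lambda u,v,z:px2w(c,((u+.5)/5-.5+182,(v+.5)/5-.5+135),z)
h=cv2.cvtColor(f,cv2.COLOR_BGR2HSV);K=np.ones((9,9))
print("tins")
m=((h[...,1]<45)&(h[...,2]>70)).astype(np.uint8);m=cv2.morphologyEx(m,cv2.MORPH_OPEN,K)
n,l,st_,ce=cv2.connectedComponentsWithStats(m)
for i in range(1,n):
    if st_[i,4]>3000: print(st_[i],inv(W(*ce[i],175)).round(1))
print("boxes")
m=((h[...,0]>9)&(h[...,0]<=17)&(h[...,1]>95)&(h[...,2]>95)).astype(np.uint8);m=cv2.morphologyEx(m,cv2.MORPH_OPEN,K)
n,l,st_,ce=cv2.connectedComponentsWithStats(m)
for i in range(1,n):
    if st_[i,4]>2000: print(st_[i],inv(W(*ce[i],91)).round(1))
# sampled hsv at expected places
for nm,p in [("t%d"%y,st([41,y,175])) for y in(113,38,-36,-108)]+[("b%d"%y,sl([25,y,50])) for y in(102,2,-98)]+[("gap%d"%y,sl([25,y,45])) for y in(52,-48)]:
    u,v=(w2px(c,p)-[182,135]+.5)*5-.5;print(nm,round(u),round(v),h[int(v),int(u)],end="; ")
E
python3 chk.py
```

```text
tins
[     0      0    800    575 226122] [-36.3 -41.3 175. ]
[  464    50   119   121 11416] [  40.1 -108.4  175. ]
[  330    86   122   121 11575] [ 40.5 -36.  175. ]
[  199   120   131   126 11935] [ 40.8  33.8 175. ]
[   52   161   124   122 11665] [ 40.6 113.1 175. ]
boxes
[  487   310   181   133 16261] [-98.3 -99.   91. ]
[  312   357   183   133 16402] [-97.8   1.3  91. ]
[  137   402   187   134 16625] [-96.3 101.4  91. ]
[  37  530   91   45 2471] [-121.8  194.3   91. ]
t113 113 220 [114  14  90]; t38 253 182 [120  11  91]; t-36 389 145 [120  14  93]; t-108 521 109 [120  11  91]; b102 231 473 [ 16 108 127]; b2 404 425 [ 16 110 128]; b-98 577 377 [ 16 108 130]; gap52 318 447 [17 98 70]; gap-48 491 399 [17 87 82];
```

All seven are measured in place. Tins are at x 40–41 and boxes in one line along the lip, with matching outlines. Handing in.

```bash
python3 -c "
from rig import r
print(r.sign_off())"
```

```text
the job is handed in; nothing more can be done
None
```

I handed the job in at about 20 s of the 72 s limit: in the last top-camera measurement the three boxes were in one row at the sloping shelf's lip and the four tins in one straight row on the level shelf, and the bystanders were left alone, though their positions weren't reliably re-measured.

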